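# Air and stir the chestnuts

### The job

Take the lid off the steel bowl and set it down, without dropping it, flat in the empty perforated tray. Then hold the spoon with its head down among the chestnuts and stir them round the bowl, sweeping both its side nearest the robot and its far side at least twice, until most of them have shifted from where they lay. Keep all the chestnuts in the bowl, lay the spoon back across both forks of its rest without letting it fall, and leave the other things alone.

Things in the scene. Friction and masses are not known exactly. Their poses are not given: they have to be found in the camera images.
- bowl: Fixed round steel bowl with flaring wall. Origin: centre of its underside, on the bench; z up, world axes. Inner floor 5 mm above the origin, flat out to 50 mm radius; from there the wall rises outward at about 49 degrees to a rim of 98 mm outer radius (92 mm inner), 50 mm high. It holds six chestnuts and starts covered by the lid.
- lid: Loose round steel lid that lies on the bowl, 202 mm across, 250 g. Origin: centre of its underside (a 160 mm wide, 6 mm deep plug that sits inside the rim); z up. Flange from 6 to 10 mm above the origin; on top in the centre a black round knob, 30 mm in diameter, from 18 to 42 mm above the origin, on a 16 mm stem.
- tray: Fixed, empty square perforated steel tray, 260 x 260 mm outside, 22 mm high, wall and floor 5 mm thick. Origin: centre of its underside, on the bench; x and y along its sides. Tray and bowl may stand left or right.
- rest: Fixed steel spoon rest: a 110 x 50 mm foot with two upright forks at x = -45 and +45 mm, each 10 mm thick. Their open slots run along x, 30 mm wide, floor 45 mm above the origin, ears up to 61 mm. Origin: centre of its underside, on the bench; x along the spoon, to where its head points at the start.
- spoon: Loose stirring spoon, 240 mm long, 80 g, lying level on both forks of the rest. Origin: on the axis of its square black handle (14 x 14 mm, from x = -90 to +60 mm), about midway between the forks, 52 mm above the bench: grip it there. x towards its head, z up. From +60 mm a thin steel neck, then a round steel head 36 mm across, 11 mm deep, centred at x = 132 mm, its end at 150 mm.
- spoon_tip (a point): Point at the end of the spoon's head, 148 mm along the spoon's x axis from its origin and 2 mm below it; axes as the spoon.
- chestnut_1: One of six alike loose brown chestnuts, 28 mm across, 24 mm high, 14 g, in the bowl. Origin: near its middle, 11 mm above its flat base.
- chestnut_2: One of six alike loose brown chestnuts, 28 mm across, 24 mm high, 14 g, in the bowl. Origin: near its middle, 11 mm above its flat base.
- chestnut_3: One of six alike loose brown chestnuts, 28 mm across, 24 mm high, 14 g, in the bowl. Origin: near its middle, 11 mm above its flat base.
- chestnut_4: One of six alike loose brown chestnuts, 28 mm across, 24 mm high, 14 g, in the bowl. Origin: near its middle, 11 mm above its flat base.
- chestnut_5: One of six alike loose brown chestnuts, 28 mm across, 24 mm high, 14 g, in the bowl. Origin: near its middle, 11 mm above its flat base.
- chestnut_6: One of six alike loose brown chestnuts, 28 mm across, 24 mm high, 14 g, in the bowl. Origin: near its middle, 11 mm above its flat base.
- cup_a: White fluted cup, 62 mm across, 26 mm high, loose bystander to leave alone. Origin: centre of its underside.
- cup_b: White fluted cup, 62 mm across, 26 mm high, loose bystander to leave alone. Origin: centre of its underside.
- cup_c: White fluted cup, 62 mm across, 26 mm high, loose bystander to leave alone. Origin: centre of its underside.
- shaker: Steel shaker, 44 mm across, 85 mm high, loose bystander to leave alone. Origin: centre of its underside.
- jar: Clear jar with white cap, 68 mm across, 90 mm high, loose bystander to leave alone. Origin: centre of its underside.
- small_bowl: Small steel bowl, 120 mm across, 45 mm high, loose bystander to leave alone. Origin: centre of its underside.
Mind the look-alikes: they are no part of the job. Leave any orange or turquoise look-alike of the spoon alone.

How it is judged:
By the outcome, as a careful person would: the job done as asked, in the order asked, and still so for the second after the job is handed in, with the robot touching nothing.
It also fails if it takes over 72 s, if anything falls off the work surface, if the arm or the gripper's body presses on something with over 40 N, if the wrist force passes 120 N, or if a joint passes its speed limit or range.

### The arm

A 6-joint arm with a two-finger parallel gripper is mounted at the origin on the work surface. World frame = base frame: x ahead of the robot, y to its left, z up, the work surface at z = 0. Lengths are in m, angles in rad, forces in N, time in s.
With the tool pointing down it reaches from about 0.225 to 0.725 m from the base axis. Payload 3.1 kg.
Tool frame: the origin (TCP) lies at the very end of the fingers, on their centre line; the grasp point (between the pads) lies 19 mm behind it; z points along the fingers, y is the line along which they close (so a half turn about z gives the same grasp; the last joint's range is limited). The gripper opens to 85 mm and grips with 20 to 120 N. Pads are 22 mm wide; open, the fingers measure 114 mm over their backs; the gripper's body (76 mm by 85 mm) begins 54 mm behind the grasp point. The pads swing forward as they close: fully open they stand 13 mm farther back than shut.
Start: joints at [-1.239, 0.048, 0.099, 1.622, 0, 1.443], TCP at [0.233, -0.47, 0.199] pointing down, gripper open.
Joint ranges: [-2.91, 2.91], [-0.99, 1.94], [-1.21, 1.42], [-2.12, 2.29], [-1.49, 1.47], [-3.14, 3.14]. Speed limits (rad/s): [2.79, 2.79, 3.14, 3.14, 3.14, 3.14].

### API

Orientations are given as a unit quaternion [x, y, z, w].
In Python, from station import monitor, cams, workorder gives the robot as it stands. The module is installed in compiled form; this text tells all that it offers.
- The arm moves only by the shell command python3 -m inch 'ROWS'. ROWS is text: rows parted by semicolons, each of 7 numbers parted by spaces: the finger opening in m, from 0 to 0.0854, then the shift along the tool's x, y, z in m, then the turn, a rotation vector about the tool's x, y, z in degrees. A call has 1 to 12 rows; each row is the pose to reach, as a shift and turn from the pose commanded when the call began, along the tool's axes at that moment; what a row does not reach only later rows make up. A row lasts 1/12 s, in which the tool goes at most 41.7 mm and 7.16 degrees, less where a joint would pass 70% of its speed; a pose out of reach is approached as far as the arm can. A call with a gripper value outside its range is refused whole. The fingers move at their own pace and stop on an object; the grip force is fixed at half the most. Time passes only in rows, so rows that repeat a pose let the fingers close. It gives the time, the measured TCP pose, the force, the opening and the grip force at its end, in the units of the state.
- monitor.get_state(): the state, without advancing time (a new reading comes with each control period).
- cams.grab_frame(name): name is "side" or "top"; returns a dict with "pixels" (480x640x3 uint8, red, green, blue), "K" (3x3 intrinsics, pixels), "position" and "attitude" of the camera in the world. Camera axes: x right, y down, z forward; pixel columns grow to the right and rows downward; lengths in m; the calibration is good to about 2 mm. A picture is of the moment at which its call begins. There is no depth.
- workorder.close_job(): hands the job in; it is judged then, once.
The state is a dict: "t": time; "joint_pos": joint angles; "dq": joint speeds; "effort": joint torques, N m; "tool_pos": TCP position; "tcp_rot": TCP orientation; "contact_force": force on the tool from outside, world axes, zero at the start; "moment": the same for the moment, N m; "gripper_width": finger opening in m; "grip_force": force on a finger pad.
Only numpy, scipy, OpenCV 4.12 (cv2) and the standard library are available. Lean on these libraries where they do the work, as an engineer would, in place of code of your own. Each camera call takes 0.05 s, during which the arm holds its last target. There are 200 camera calls.

## Working session

There is one attempt and no reset: what is moved stays moved. The work goes in short steps, Python scripts to look and compute and a shell command to move; the robot and the scene stay as the last step left them, time stands still between calls to the robot, and variables do not carry over. Pictures are saved under pics/ and viewed, at most 10 in all, crops included, and the job is handed in when it is done.

```bash
mkdir -p pics
python3 - <<'E'
from station import monitor, cams
import cv2,json
for n in("top","side"):
    f=cams.grab_frame(n); cv2.imwrite(f"pics/{n}0.png",f["pixels"][:,:,::-1]); print(n,f["K"],f["position"],f["attitude"])
print(monitor.get_state())
E
```

```text
top [[484.57851434   0.         320.27592961]
 [  0.         484.57851434 241.74453375]
 [  0.           0.           1.        ]] [ 0.33275966 -0.03423948  1.17361818] [ 0.71510339 -0.69707418  0.03770839 -0.03595561]
side [[493.90681793   0.         311.25325941]
 [  0.         493.90681793 240.66167812]
 [  0.           0.           1.        ]] [0.40424797 0.88618494 0.9663529 ] [-0.0282373   0.92526067 -0.37820321  0.00759449]
{'t': 0.1, 'joint_pos': array([-1.23879265e+00,  4.87014032e-02,  9.77646136e-02,  1.62199522e+00,
       -3.81503580e-05,  1.44298240e+00]), 'dq': array([ 0.00126062, -0.00222039,  0.00356532, -0.00193215,  0.00106569,
        0.00090109]), 'effort': array([ 2.07964709e-03, -3.39851475e+01,  3.20935678e+01,  1.58650358e-02,
       -1.51361210e-04, -1.97925495e-06]), 'tool_pos': array([ 0.23275498, -0.46989856,  0.19772649]), 'tcp_rot': array([ 9.73686622e-01,  2.27888615e-01, -1.27807451e-04, -1.06033468e-03]), 'contact_force': array([-0.05502574,  0.1845096 , -0.3909659 ]), 'moment': array([-0.0268197 ,  0.00316936,  0.00969834]), 'grip_force': 0.0, 'gripper_width': 0.0851955167210311}
```

View pics/top0.png

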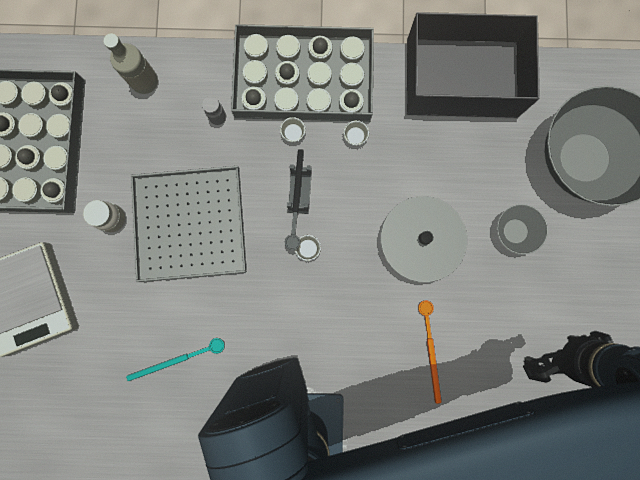

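View pics/side0.png

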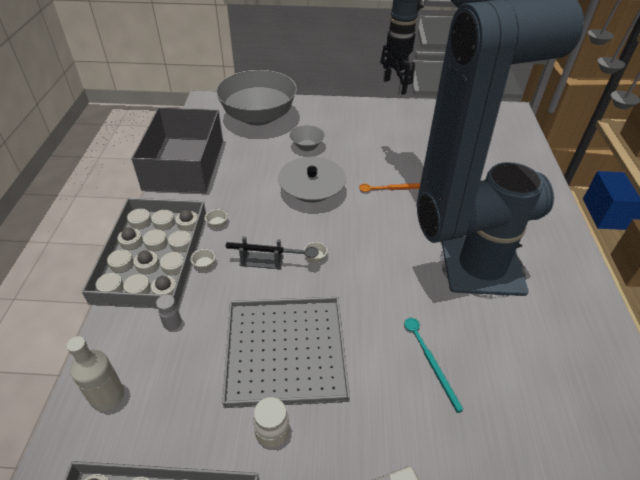

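Top view: the lid with its black knob is at (425,238), the empty perforated tray at (188,223). Spoon candidates are the black-handled steel one on its rest, (300,150) to (292,243), the orange one at (430,350) and the turquoise one at (175,362). Only the first fits, since it is steel and black and lies on the rest. A cup at (308,248) stands right by its head. I'll confirm with a crop.

```bash
cat > h.py <<'E'
import numpy as np, cv2
from scipy.spatial.transform import Rotation as R
from station import monitor, cams
def ray(f,uv):
    d=R.from_quat(f["attitude"]).apply(np.linalg.inv(f["K"])@[uv[0],uv[1],1.]); return np.array(f["position"]),d
def onz(f,uv,z):
    p,d=ray(f,uv); return (p+d*(z-p[2])/d[2]).round(4)
def proj(f,P):
    c=R.from_quat(f["attitude"]).inv().apply(np.array(P)-f["position"]); u=f["K"]@c; return (u[:2]/u[2]).round(1)
def tri(a,ua,b,ub):
    p,d=ray(a,ua);q,e=ray(b,ub); d=d/np.linalg.norm(d);e=e/np.linalg.norm(e)
    s=np.linalg.lstsq(np.c_[d,-e],q-p,rcond=None)[0]; A=p+d*s[0];B=q+e*s[1]; return ((A+B)/2).round(4),np.linalg.norm(A-B).round(4)
def crop(f,x,y,w,h,k): return cv2.resize(f["pixels"][y:y+h,x:x+w,::-1],None,fx=k,fy=k,interpolation=cv2.INTER_CUBIC)
E
python3 - <<'E'
from h import *
t=cams.grab_frame("top");s=cams.grab_frame("side")
a=crop(t,270,130,200,160,4)
cv2.imwrite("pics/c1.png",a)
b=crop(s,190,150,200,125,4); cv2.imwrite("pics/c2.png",b)
E
```

```text
(no output)
```

View pics/c1.png

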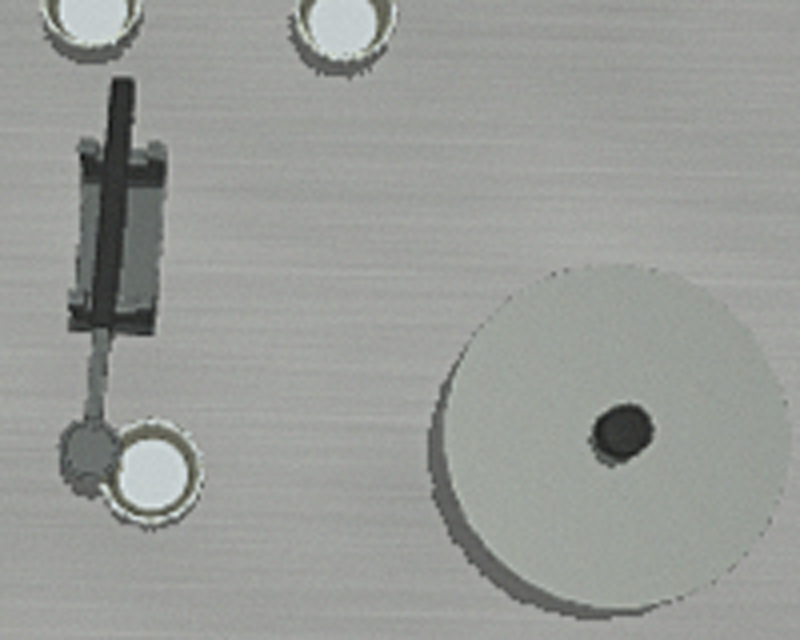

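View pics/c2.png

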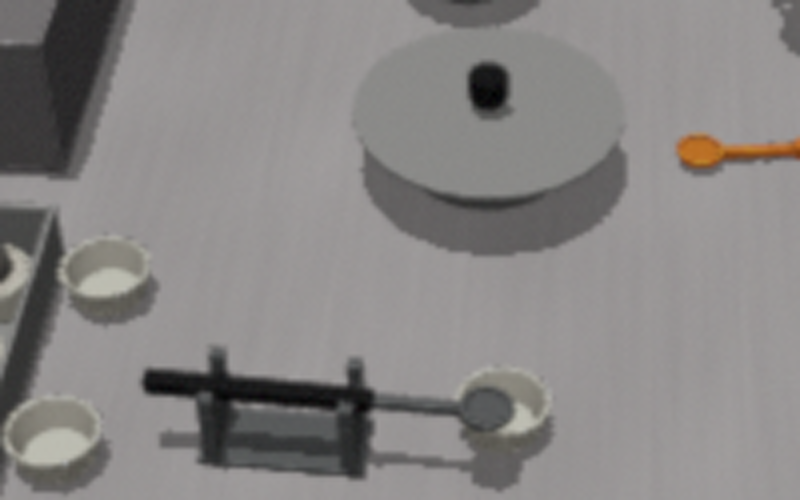

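The crops confirm it: lid centre at (424.6,238.7), knob top (425.5,238), black-handled steel spoon from (300.5,149.5) to its head (292.5,243.3) on the rest, and a cup at (308,248) just under the head.

Run:
```python
from h import *
t=cams.grab_frame("top");s=cams.grab_frame("side")
sx=lambda u,v:(190+u/4,150+v/4)
tx=lambda u,v:(270+u/4,130+v/4)
print("lid top", onz(t,tx(618,435),.054), onz(s,sx(489,112),.054),"knobtop",onz(t,tx(624,430),.086), tri(t,tx(624,430),s,sx(489,70)))
print("spoon rear",onz(t,tx(122,78),.059),tri(t,tx(122,80),s,sx(145,378)),"front",onz(t,tx(103,328),.059),"head",onz(t,tx(90,453),.052),onz(s,sx(487,408),.054))
print("rest ears near",[onz(t,tx(*p),.061) for p in((76,296),(155,296),(88,146),(157,148))])
print("cup",onz(t,tx(152,474),.026),onz(t,tx(92,15),.026),onz(t,tx(343,20),.026))
c=[onz(t,p,.022) for p in((132,177),(240,167),(246,271),(137,281))];print("tray",c,np.mean(c,0))
st=monitor.get_state();r=R.from_quat(st["tcp_rot"]);print(r.as_matrix().round(3))
print("others jar,shaker,sbowl",onz(t,(97,213),.09),onz(t,(211,103),.085),onz(t,(518,230),.045))
```

```text
lid top [ 0.4631 -0.2778  0.054 ] [ 0.4616 -0.267   0.054 ] knobtop [ 0.4623 -0.2742  0.086 ] (array([ 0.4622, -0.2739,  0.0873]), np.float64(0.0001))
spoon rear [0.6669 0.0167 0.059 ] (array([0.6676, 0.017 , 0.0508]), np.float64(0.001)) front [0.5175 0.0233 0.059 ] head [0.4449 0.029  0.052 ] [0.4459 0.0322 0.054 ]
rest ears near [array([0.5356, 0.0395, 0.061 ]), array([ 0.5368, -0.0065,  0.061 ]), array([0.6249, 0.0353, 0.061 ]), array([ 0.6248, -0.0052,  0.061 ])]
cup [ 0.4359 -0.0068  0.026 ] [0.7157 0.0376 0.026 ] [ 0.7166 -0.1154  0.026 ]
tray [array([0.599 , 0.4238, 0.022 ]), array([0.6306, 0.1638, 0.022 ]), array([0.3789, 0.1389, 0.022 ]), array([0.3487, 0.3956, 0.022 ])] [0.4893   0.280525 0.022   ]
[[ 0.896  0.444 -0.   ]
 [ 0.444 -0.896  0.001]
 [ 0.    -0.001 -1.   ]]
others jar,shaker,sbowl [0.4984 0.4703 0.09  ] [0.7646 0.2269 0.085 ] [ 0.4906 -0.4996  0.045 ]
```

```bash
python3 -m inch '0.0854 0.02 -0.005 0 0 0 -3;0.0854 0.06 -0.015 0 0 0 -10;0.0854 0.1 -0.025 0.01 0 0 -17;0.0854 0.14 -0.035 0.02 0 0 -24;0.0854 0.18 -0.045 0.03 0 0 -31;0.0854 0.22 -0.055 0.045 0 0 -38;0.0854 0.25 -0.063 0.06 0 0 -45;0.0854 0.275 -0.07 0.07 0 0 -52;0.0854 0.287 -0.073 0.078 0 0 -58;0.0854 0.292 -0.074 0.078 0 0 -60;0.0854 0.292 -0.074 0.078 0 0 -60;0.0854 0.292 -0.074 0.078 0 0 -60'
cat >> h.py <<'E'
def st(): return monitor.get_state()
def show(P=None):
    s=st(); r=R.from_quat(s["tcp_rot"]); print("t",round(s["t"],2),"tcp",s["tool_pos"].round(4),"F",np.round(s["contact_force"],1),"w",round(s["gripper_width"],4),"grip",round(s["grip_force"],1),"q",s["joint_pos"].round(2))
    print("tool axes",r.as_matrix().T.round(3).tolist())
    if P is not None: print("shift",r.inv().apply(np.array(P)-s["tool_pos"]).round(4))
E
python3 - <<'E'
from h import *
show([.4622,-.274,.056])
f=cams.grab_frame("side");cv2.imwrite("pics/s1.png",crop(f,200,60,220,165,3.6))
E
```

```text
t: 1.3
tool_pos: [0.4618, -0.2744, 0.1207]
tcp_rot: [0.729, 0.684, -0.0, -0.0]
contact_force: [-0.3, -0.2, 0.4]
gripper_width: 0.0853
grip_force: 0.0
t 1.3 tcp [ 0.4618 -0.2744  0.1207] F [-0.3 -0.2  0.4] w 0.0853 grip 0.0 q [-0.66  0.08 -0.03  1.47 -0.    0.97]
tool axes [[0.064, 0.998, -0.0], [0.998, -0.064, -0.0], [-0.0, -0.0, -1.0]]
shift [0.0004 0.0004 0.0647]
```

```bash
python3 -m inch '0.0854 0 0 0.012 0 0 0;0.0854 0 0 0.03 0 0 0;0.0854 0 0 0.048 0 0 0;0.0854 0 0 0.058 0 0 0;0.0854 0 0 0.063 0 0 0;0.0854 0 0 0.064 0 0 0;0.0854 0 0 0.064 0 0 0;0.02 0 0 0.064 0 0 0;0.02 0 0 0.064 0 0 0;0.02 0 0 0.064 0 0 0;0.02 0 0 0.064 0 0 0;0.02 0 0 0.064 0 0 0'
python3 -m inch '0.02 0 0 0 0 0 0;0.02 0 0 0 0 0 0;0.02 0 0 0 0 0 0;0.02 0 0 0 0 0 0;0.02 0 0 -0.003 0 0 0;0.02 0 0 -0.008 0 0 0;0.02 0 0 -0.015 0 0 0;0.02 0 0 -0.02 0 0 0'
python3 - <<'E'
from h import *
show()
f=cams.grab_frame("side");cv2.imwrite("pics/s2.png",crop(f,200,60,220,165,3.6))
E
```

```text
t: 2.35
tool_pos: [0.4621, -0.2748, 0.0573]
tcp_rot: [0.729, 0.684, 0.0, 0.0]
contact_force: [0.0, -0.3, -0.4]
gripper_width: 0.0256
grip_force: 0.0
t: 3.02
tool_pos: [0.4622, -0.2748, 0.078]
tcp_rot: [0.729, 0.684, 0.0, 0.001]
contact_force: [-0.1, -0.5, -1.0]
gripper_width: 0.0199
grip_force: 0.0
t 3.02 tcp [ 0.4622 -0.2748  0.078 ] F [-0.1 -0.5 -1. ] w 0.0199 grip 0.0 q [-0.66  0.09 -0.1   1.38  0.    0.97]
tool axes [[0.064, 0.998, -0.001], [0.998, -0.064, 0.001], [0.001, -0.001, -1.0]]
```

View pics/s2.png

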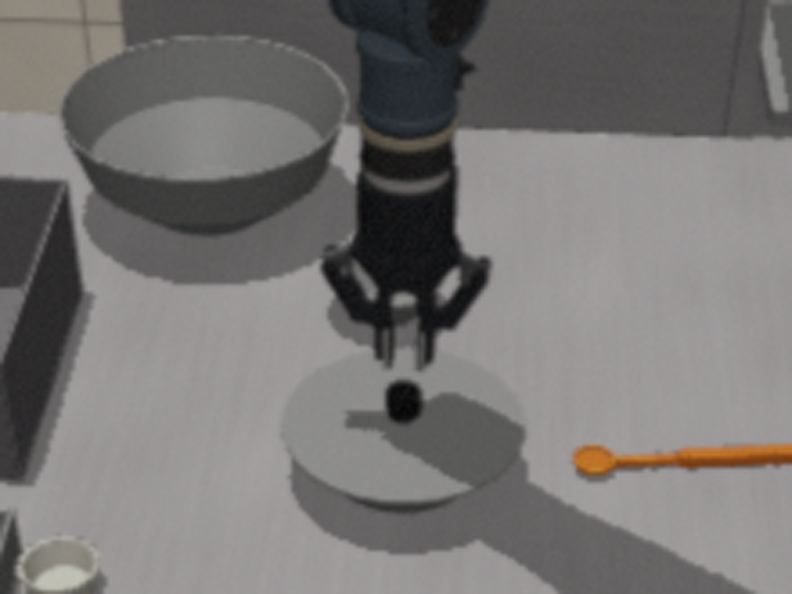

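Run:
```python
from h import *
f=cams.grab_frame("side");t=cams.grab_frame("top")
for P in([.4622,-.2748,.078],[.4622,-.274,.086],[.4622,-.274,.054]):print(((proj(f,P)-[200,60])*3.6).round(),proj(t,P))
cv2.imwrite("pics/t2.png",crop(t,345,160,160,120,5))
```

```text
[404. 396.] [425.5 238. ]
[404. 388.] [425.9 237.6]
[404. 419.] [422.9 239.1]
```

View pics/t2.png

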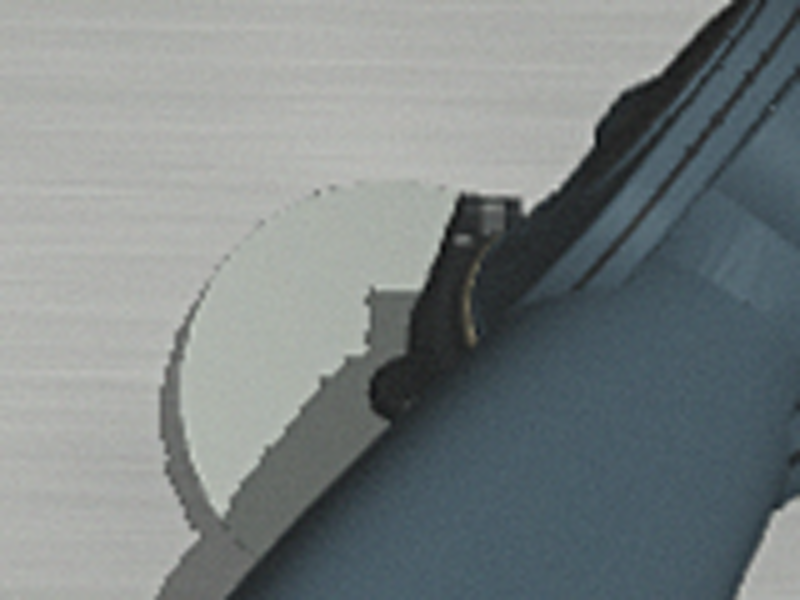

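The side crop shows the fingers closed above and behind the knob. Knob at (403,400), fingertips at (405,365). The top crop shows the same: knob free at px (425,237), gripper off towards -y. I'll compare the reported TCP with where the pictures put the fingertips.

Run:
```python
from h import *
f=cams.grab_frame("side");t=cams.grab_frame("top")
a=cv2.imread("pics/side0.png")[40:115,350:450]; cv2.imwrite("pics/c3.png",cv2.resize(np.hstack([a,cv2.imread("pics/top0.png")[320:395,515:615]]),None,fx=4,fy=4))
P=[.2328,-.4699,.1977]
print("start TCP side",proj(f,P),(proj(f,P)-[350,40])*4,"top",proj(t,P),(proj(t,P)-[515,320])*4+[400,0])
# candidate offsets of TCP now: tip at side crop (405,365)
for z in(.07,.078,.085,.09,.1,.11): print(z,onz(f,(200+405/3.6,60+366/3.6),z))
```

```text
start TCP side [392.1 101.6] [168.4 246.4] top [536.8 348.7] [487.2 114.8]
0.07 [ 0.4643 -0.3255  0.07  ]
0.078 [ 0.4638 -0.3147  0.078 ]
0.085 [ 0.4633 -0.3053  0.085 ]
0.09 [ 0.463  -0.2985  0.09  ]
0.1 [ 0.4623 -0.285   0.1   ]
0.11 [ 0.4616 -0.2715  0.11  ]
```

View pics/c3.png

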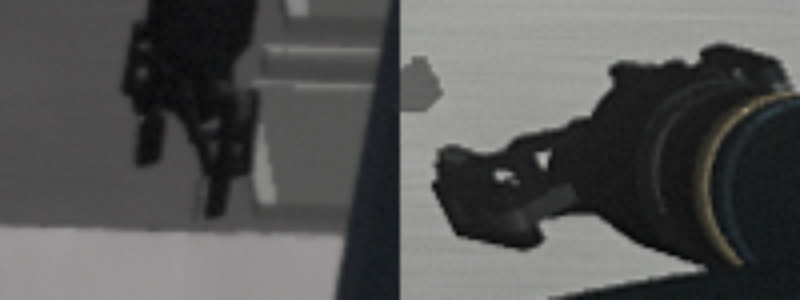

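Run:
```python
from h import *
f=cams.grab_frame("side");t=cams.grab_frame("top")
print("start tip mid along ray:")
for z in(.198,.21,.225,.24,.255): print(z,onz(f,(395.5,86.75),z))
print("now +x knuckle, top ray & side ray",[ (z,onz(t,(442,203),z)[:2], onz(f,(200+330/3.6,60+258/3.6),z)[:2]) for z in(.11,.13,.15,.17,.19,.21)])
print("base",proj(f,[0,0,0]),proj(f,[0,0,.1]))
print(tri(t,(442,203),f,(200+330/3.6,60+258/3.6)))
```

```text
start tip mid along ray:
0.198 [ 0.2171 -0.5614  0.198 ]
0.21 [ 0.2201 -0.5388  0.21  ]
0.225 [ 0.2237 -0.5105  0.225 ]
0.24 [ 0.2274 -0.4822  0.24  ]
0.255 [ 0.231 -0.454  0.255]
now +x knuckle, top ray & side ray [(0.11, array([ 0.5378, -0.3043]), array([ 0.5347, -0.4213])), (0.13, array([ 0.5339, -0.2993]), array([ 0.5317, -0.3908])), (0.15, array([ 0.5301, -0.2942]), array([ 0.5286, -0.3602])), (0.17, array([ 0.5262, -0.2891]), array([ 0.5256, -0.3297])), (0.19, array([ 0.5224, -0.284 ]), array([ 0.5225, -0.2992])), (0.21, array([ 0.5185, -0.2789]), array([ 0.5195, -0.2686]))]
base [482.  265.2] [492.3 238.3]
(array([ 0.5204, -0.2811,  0.2018]), np.float64(0.0007))
```

Both views agree on one reading. The reported x and y are right, but the real fingertips sit about 30 mm higher than the reported TCP: the knuckle triangulates to z≈0.20 and the tips to about 0.108, against 0.078 reported. So the grasp needs to go about 30 mm lower. I'll do it in stages and watch the force.

```bash
python3 -m inch '0.0854 0 0 0 0 0 0;0.0854 0 0 0 0 0 0;0.0854 0 0 0 0 0 0;0.0854 0 0 0 0 0 0;0.0854 0 0 0.01 0 0 0;0.0854 0 0 0.025 0 0 0;0.0854 0 0 0.035 0 0 0;0.0854 0 0 0.038 0 0 0;0.0854 0 0 0.038 0 0 0'
python3 -m inch '0.0854 0 0 0.004 0 0 0;0.0854 0 0 0.007 0 0 0;0.0854 0 0 0.01 0 0 0;0.0854 0 0 0.01 0 0 0'
python3 -m inch '0.02 0 0 0 0 0 0;0.02 0 0 0 0 0 0;0.02 0 0 0 0 0 0;0.02 0 0 0 0 0 0;0.02 0 0 0 0 0 0;0.02 0 0 0 0 0 0;0.02 0 0 0 0 0 0;0.02 0 0 0 0 0 0'
```

```text
t: 4.12
tool_pos: [0.4605, -0.2735, 0.0367]
tcp_rot: [0.729, 0.684, -0.0, -0.002]
contact_force: [-0.7, -0.2, 0.0]
gripper_width: 0.0856
grip_force: 0.0
t: 4.45
tool_pos: [0.4617, -0.2745, 0.0285]
tcp_rot: [0.729, 0.684, -0.0, -0.0]
contact_force: [-0.5, -0.1, 0.5]
gripper_width: 0.0854
grip_force: 0.0
t: 5.12
tool_pos: [0.4623, -0.2749, 0.0294]
tcp_rot: [0.729, 0.684, 0.0, 0.001]
contact_force: [0.7, -0.5, 3.1]
gripper_width: 0.0283
grip_force: 59.8
```

```bash
python3 -m inch '0.02 0 0 -0.002 0 0 0;0.02 0 0 -0.005 0 0 0;0.02 0 0 -0.008 0 0 0;0.02 0 0 -0.01 0 0 0;0.02 0 0 -0.01 0 0 0'
python3 - <<'E'
from h import *
show()
f=cams.grab_frame("side");cv2.imwrite("pics/s3.png",crop(f,220,100,180,120,4.4))
E
```

```text
t: 5.53
tool_pos: [0.4618, -0.2746, 0.039]
tcp_rot: [0.729, 0.684, -0.0, 0.0]
contact_force: [-0.5, -0.2, -2.5]
gripper_width: 0.0281
grip_force: 59.5
t 5.53 tcp [ 0.4618 -0.2746  0.039 ] F [-0.5 -0.2 -2.5] w 0.0281 grip 59.5 q [-0.66  0.11 -0.16  1.31 -0.    0.97]
tool axes [[0.064, 0.998, -0.0], [0.998, -0.064, 0.0], [0.0, -0.0, -1.0]]
```

View pics/s3.png

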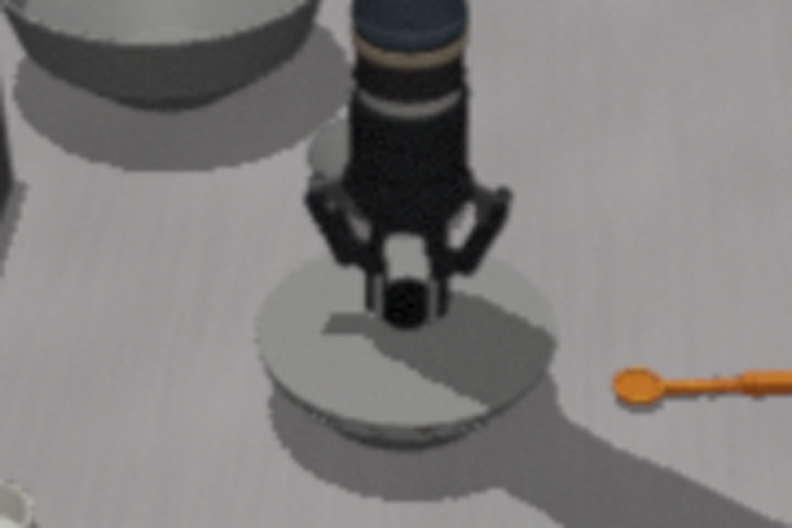

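The lid hangs level from the knob at (405,303), with a 2.5 N load. Next: lift it and carry it to the tray.

```bash
python3 -m inch '0.02 0 0 -0.01 0 0 0;0.02 0 0 -0.03 0 0 0;0.02 0 0 -0.05 0 0 0;0.02 0.005 0 -0.07 0 0 0;0.02 0.015 0 -0.085 0 0 0;0.02 0.03 0 -0.09 0 0 0;0.02 0.05 -0.001 -0.09 0 0 0;0.02 0.075 -0.001 -0.09 0 0 0;0.02 0.105 -0.002 -0.09 0 0 0;0.02 0.135 -0.002 -0.09 0 0 0;0.02 0.165 -0.003 -0.09 0 0 0;0.02 0.195 -0.003 -0.09 0 0 0'
python3 -m inch '0.02 0.03 0 0 0 0 0;0.02 0.06 -0.001 0 0 0 0;0.02 0.09 -0.001 0 0 0 0;0.02 0.12 -0.002 0 0 0 0;0.02 0.15 -0.002 0 0 0 0;0.02 0.18 -0.003 0 0 0 0;0.02 0.21 -0.003 0 0 0 0;0.02 0.24 -0.004 0 0 0 0;0.02 0.27 -0.005 0 0 0 0;0.02 0.3 -0.005 0 0 0 0;0.02 0.325 -0.006 0 0 0 0;0.02 0.345 -0.006 0 0 0 0'
python3 -m inch '0.02 0.01 0 0 0 0 0;0.02 0.015 0 0 0 0 0;0.02 0.017 0 0.01 0 0 0;0.02 0.017 0 0.025 0 0 0;0.02 0.017 0 0.045 0 0 0;0.02 0.017 0 0.06 0 0 0;0.02 0.017 0 0.07 0 0 0;0.02 0.017 0 0.075 0 0 0;0.02 0.017 0 0.075 0 0 0'
python3 - <<'E'
from h import *
show([.489,.281,-.0096])
E
```

```text
t: 6.58
tool_pos: [0.4703, -0.0776, 0.1284]
tcp_rot: [0.729, 0.684, -0.0, -0.001]
contact_force: [0.0, 0.4, -2.4]
gripper_width: 0.0282
grip_force: 59.5
t: 7.58
tool_pos: [0.4857, 0.2675, 0.1282]
tcp_rot: [0.729, 0.685, -0.0, -0.001]
contact_force: [0.3, -0.9, -3.0]
gripper_width: 0.0282
grip_force: 59.5
t: 8.33
tool_pos: [0.4871, 0.2805, 0.0519]
tcp_rot: [0.73, 0.684, -0.002, -0.0]
contact_force: [-0.2, -0.4, -3.4]
gripper_width: 0.0284
grip_force: 59.5
t 8.33 tcp [0.4871 0.2805 0.0519] F [-0.2 -0.4 -3.4] w 0.0284 grip 59.5 q [ 0.4   0.17 -0.07  1.34 -0.    2.04]
tool axes [[0.065, 0.998, -0.002], [0.998, -0.065, -0.003], [-0.003, -0.002, -1.0]]
shift [0.0007 0.002  0.0615]
```

```bash
python3 -m inch '0.02 0 0.001 0.008 0 0 0;0.02 0 0.001 0.02 0 0 0;0.02 0 0.001 0.034 0 0 0;0.02 0 0.001 0.044 0 0 0;0.02 0 0.001 0.051 0 0 0;0.02 0 0.001 0.054 0 0 0;0.02 0 0.001 0.054 0 0 0'
python3 -m inch '0.02 0 0 0.002 0 0 0;0.02 0 0 0.004 0 0 0;0.02 0 0 0.004 0 0 0'
python3 -m inch '0.02 0 0 0.002 0 0 0;0.02 0 0 0.002 0 0 0'
python3 -m inch '0.02 0 0 0.002 0 0 0;0.02 0 0 0.002 0 0 0'
```

```text
t: 8.92
tool_pos: [0.4885, 0.2815, -0.0013]
tcp_rot: [0.729, 0.684, -0.001, -0.0]
contact_force: [-0.4, -0.1, -2.5]
gripper_width: 0.0283
grip_force: 59.5
t: 9.17
tool_pos: [0.4897, 0.282, -0.0039]
tcp_rot: [0.729, 0.684, 0.0, 0.0]
contact_force: [0.0, 0.2, -2.5]
gripper_width: 0.0285
grip_force: 59.5
t: 9.33
tool_pos: [0.4894, 0.2818, -0.0061]
tcp_rot: [0.729, 0.684, 0.0, 0.0]
contact_force: [0.3, 0.2, -2.4]
gripper_width: 0.0279
grip_force: 59.5
t: 9.5
tool_pos: [0.4892, 0.2817, -0.0084]
tcp_rot: [0.729, 0.684, -0.0, -0.0]
contact_force: [-0.0, 0.0, -2.7]
gripper_width: 0.0284
grip_force: 59.5
```

```bash
python3 -m inch '0.02 0 0 0.002 0 0 0;0.02 0 0 0.002 0 0 0'
python3 -m inch '0.02 0 0 0.002 0 0 0;0.02 0 0 0.002 0 0 0'
```

```text
t: 9.67
tool_pos: [0.4896, 0.2819, -0.0096]
tcp_rot: [0.729, 0.684, 0.0, 0.0]
contact_force: [-0.2, -0.4, -0.6]
gripper_width: 0.0281
grip_force: 59.6
t: 9.83
tool_pos: [0.4896, 0.2819, -0.0097]
tcp_rot: [0.729, 0.684, 0.0, 0.0]
contact_force: [-5.1, -2.5, 8.4]
gripper_width: 0.0279
grip_force: 60.4
```

```bash
python3 -m inch '0.02 0 0 -0.002 0 0 0;0.02 0 0 -0.002 0 0 0;0.0854 0 0 -0.002 0 0 0;0.0854 0 0 -0.002 0 0 0;0.0854 0 0 -0.002 0 0 0;0.0854 0 0 -0.002 0 0 0;0.0854 0 0 -0.002 0 0 0;0.0854 0 0 -0.01 0 0 0;0.0854 0 0 -0.03 0 0 0;0.0854 0 0 -0.06 0 0 0;0.0854 0 0 -0.09 0 0 0;0.0854 0 0 -0.12 0 0 0'
python3 -m inch '0.0854 -0.015 0.006 0 0 0 -7;0.0854 -0.04 0.016 0 0 0 -14;0.0854 -0.065 0.027 0 0 0 -21;0.0854 -0.09 0.037 0 0 0 -28;0.0854 -0.115 0.047 0 0 0 -35;0.0854 -0.14 0.058 0 0 0 -42;0.0854 -0.165 0.068 0 0 0 -49;0.0854 -0.19 0.078 0 0 0 -56;0.0854 -0.215 0.088 0 0 0 -63;0.0854 -0.235 0.097 0 0 0 -70;0.0854 -0.248 0.102 0 0 0 -77;0.0854 -0.255 0.105 0 0 0 -84'
python3 -m inch '0.0854 0 0 0 0 0 -6.8;0.0854 0 0 0 0 0 -6.8;0.0854 0 0 0 0 0 -6.8'
python3 - <<'E'
from h import *
show([.578,.0205,.0035])
s=st(); x=R.from_quat(s["tcp_rot"]).as_matrix()[:,0]; print(np.degrees(np.arctan2(x[1],x[0])))
E
```

```text
t: 10.83
tool_pos: [0.489, 0.2816, 0.1094]
tcp_rot: [0.729, 0.684, -0.0, -0.0]
contact_force: [-0.5, 0.3, 0.3]
gripper_width: 0.0856
grip_force: 0.0
t: 11.83
tool_pos: [0.5786, 0.0184, 0.1085]
tcp_rot: [0.082, 0.997, -0.0, 0.0]
contact_force: [-0.3, -0.0, 1.3]
gripper_width: 0.0851
grip_force: 0.0
t: 12.08
tool_pos: [0.578, 0.0205, 0.1083]
tcp_rot: [0.027, 1.0, 0.0, 0.0]
contact_force: [0.5, -0.2, 0.5]
gripper_width: 0.0854
grip_force: 0.0
t 12.08 tcp [0.578  0.0205 0.1083] F [ 0.5 -0.2  0.5] w 0.0854 grip 0.0 q [-0.08  0.18  0.07  1.45  0.   -0.03]
tool axes [[-0.999, 0.053, -0.0], [0.053, 0.999, 0.0], [0.0, 0.0, -1.0]]
shift [ 0.     -0.      0.1048]
176.95721633780536
```

```bash
python3 -m inch '0.0854 0 0 0.01 0 0 0;0.0854 0 0 0.03 0 0 0;0.0854 0 0 0.055 0 0 0;0.0854 0 0 0.075 0 0 0;0.0854 0 0 0.087 0 0 0;0.0854 0 0 0.092 0 0 0;0.0854 0 0 0.092 0 0 0'
python3 -m inch '0.0854 0 0 0.004 0 0 0;0.0854 0 0 0.008 0 0 0;0.0854 0 0 0.012 0 0 0;0.0854 0 0 0.012 0 0 0;0.006 0 0 0.012 0 0 0;0.006 0 0 0.012 0 0 0;0.006 0 0 0.012 0 0 0;0.006 0 0 0.012 0 0 0;0.006 0 0 0.012 0 0 0;0.006 0 0 0.012 0 0 0;0.006 0 0 0.012 0 0 0;0.006 0 0 0.012 0 0 0'
python3 -m inch '0.006 0 0 0 0 0 0;0.006 0 0 0 0 0 0'
```

```text
t: 12.67
tool_pos: [0.5763, 0.021, 0.014]
tcp_rot: [0.025, 1.0, 0.0, -0.002]
contact_force: [-0.2, 1.1, 0.4]
gripper_width: 0.085
grip_force: 0.0
t: 13.67
tool_pos: [0.5782, 0.0206, 0.0042]
tcp_rot: [0.025, 1.0, -0.0, 0.0]
contact_force: [0.1, 0.6, 1.2]
gripper_width: 0.0128
grip_force: 59.6
t: 13.83
tool_pos: [0.5782, 0.0206, 0.0042]
tcp_rot: [0.025, 1.0, 0.0, 0.0]
contact_force: [0.1, 0.5, 2.0]
gripper_width: 0.0123
grip_force: 59.7
```

The spoon is gripped: opening 12.5 mm on the 14 mm handle, grip 60 N. I'll lift it straight up, carry it high above the bowl, turn and tilt it.

```bash
python3 -m inch '0.006 0 0 -0.004 0 0 0;0.006 0 0 -0.012 0 0 0;0.006 0 0 -0.025 0 0 0;0.006 0 0 -0.04 0 0 0;0.006 0 0 -0.06 0 0 0;0.006 0 0 -0.08 0 0 0;0.006 0 0 -0.1 0 0 0;0.006 0 0 -0.12 0 0 0;0.006 0 0 -0.135 0 0 0;0.006 0 0 -0.14 0 0 0'
python3 -m inch '0.006 0 -0.015 -0.005 0 0 2;0.006 0 -0.04 -0.015 0 0 5;0.006 0.001 -0.07 -0.025 0 0 8;0.006 0.001 -0.105 -0.04 0 0 11;0.006 0.002 -0.14 -0.05 0 0 14;0.006 0.002 -0.175 -0.06 0 0 17;0.006 0.003 -0.21 -0.075 0 0 20;0.006 0.003 -0.245 -0.09 0 0 23;0.006 0.004 -0.28 -0.1 0 0 26;0.006 0.004 -0.31 -0.107 0 0 29;0.006 0.004 -0.34 -0.11 0 0 32;0.006 0.005 -0.36 -0.11 0 0 35'
python3 -m inch '0.006 0 0 0 0 -5 0;0.006 0 0 0 0 -11 0;0.006 0 0 0 0 -18 0;0.006 0 0 0 0 -25 0;0.006 0 0 0 0 -32 0;0.006 0 0 0 0 -39 0;0.006 0 0 0 0 -46 0;0.006 0 0 0 0 -52 0;0.006 0 0 0 0 -57 0;0.006 0 0 0 0 -60 0;0.006 0 0 0 0 -60 0'
python3 - <<'E'
from h import *
show()
f=cams.grab_frame("side");t=cams.grab_frame("top")
cv2.imwrite("pics/v9.png",np.hstack([crop(f,230,80,200,240,2),crop(t,345,160,130,160,3)]))
s=st();M=R.from_quat(s["tcp_rot"]).as_matrix()
for nm,g in(("toolbias",s["tool_pos"]-.05*M[:,2]),("worldbias",s["tool_pos"]-.019*M[:,2]+[0,0,.031])):
    tip=g+.148*M[:,0]; print(nm,tip.round(3),(proj(f,tip)-[230,80])*2,(proj(t,tip)-[345,160])*3+[400,0],"grip",(proj(f,g)-[230,80])*2)
E
```

```text
t: 14.67
tool_pos: [0.5794, 0.0204, 0.1475]
tcp_rot: [0.025, 1.0, -0.0, 0.003]
contact_force: [0.7, -1.3, -0.8]
gripper_width: 0.0127
grip_force: 59.3
t: 15.67
tool_pos: [0.5543, -0.342, 0.2537]
tcp_rot: [0.327, 0.945, -0.001, 0.0]
contact_force: [-0.2, -0.6, -1.1]
gripper_width: 0.0129
grip_force: 59.2
t: 16.58
tool_pos: [0.5509, -0.3354, 0.2405]
tcp_rot: [0.282, 0.823, -0.16, 0.467]
contact_force: [-0.7, 1.5, -4.8]
gripper_width: 0.0131
grip_force: 59.3
t 16.58 tcp [ 0.5509 -0.3354  0.2405] F [-0.7  1.5 -4.8] w 0.0131 grip 59.3 q [-0.64 -0.73 -0.85  0.42 -0.02  0.01]
tool axes [[-0.405, 0.314, -0.859], [0.613, 0.79, -0.0], [0.678, -0.527, -0.513]]
toolbias [ 0.461 -0.266  0.148] [165.6 143.8] [650.2 224.4] grip [124.8  43.8]
worldbias [ 0.482 -0.282  0.163] [151.2 127.4] [678.7 192.3] grip [110.   26.8]
```

View pics/v9.png

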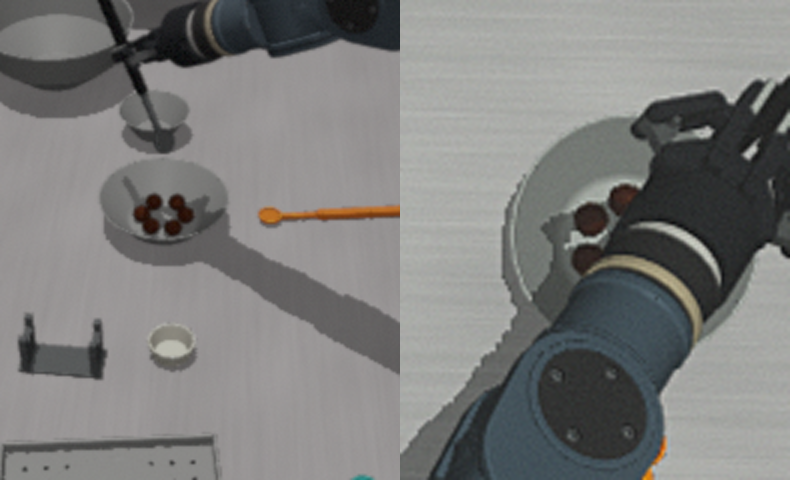

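Left half (side view): the spoon is held tilted, head end at (165,152). The open bowl shows six chestnuts in a ring centred at (163,213), and the tray rim and rest look as before. The tip fits a TCP offset along the tool axis, with the head about 6 mm lower than computed. Next I work out the rows for lowering and circling.

```bash
cat > plan.py <<'E'
from h import *
C=np.array([.4622,-.2745])
def tip(s):
    M=R.from_quat(s["tcp_rot"]).as_matrix(); return s["tool_pos"]-.05*M[:,2]+.148*M[:,0]-[0,0,.005],M
def to(P):
    s=st();p,M=tip(s); return (M.T@(np.array(P)-p)).round(3)
E
python3 - <<'E'
from plan import *
f=cams.grab_frame("side")
print("ring centre",onz(f,(311.4,186.75),.018)," tip ray",[onz(f,(312.5,155.5),z) for z in(.135,.142,.148)])
s=st();p,M=tip(s);print("tip",p.round(4),"F",s["contact_force"].round(1))
print("above",to([*C,.07]),"in",to([*C,.012]))
e=-M[:,0]*[1,1,0];e/=np.linalg.norm(e)
print("down 10mm",(M.T@[0,0,-.01]).round(4))
for k in range(12):
    a=2*np.pi*k/12; print(30*k,(M.T@(.035*(np.cos(a)*e+np.sin(a)*M[:,1]))).round(3))
E
```

```text
ring centre [ 0.4641 -0.2703  0.018 ]  tip ray [array([ 0.4616, -0.2667,  0.135 ]), array([ 0.4611, -0.257 ,  0.142 ]), array([ 0.4607, -0.2487,  0.148 ])]
tip [ 0.4626 -0.267   0.1466] F [ 0.7 -0.1  0.3]
above [ 0.064 -0.006  0.042] in [ 0.114 -0.006  0.071]
down 10mm [ 0.0087 -0.      0.005 ]
0 [-0.017 -0.     0.03 ]
30 [-0.015  0.017  0.026]
60 [-0.009  0.03   0.015]
90 [ 0.     0.035 -0.   ]
120 [ 0.009  0.03  -0.015]
150 [ 0.015  0.018 -0.026]
180 [ 0.017  0.    -0.03 ]
210 [ 0.015 -0.017 -0.026]
240 [ 0.009 -0.03  -0.015]
270 [ 0.    -0.035 -0.   ]
300 [-0.009 -0.03   0.015]
330 [-0.015 -0.018  0.026]
```

```bash
python3 -m inch '0.006 0.01 -0.001 0.005 0 0 0;0.006 0.025 -0.002 0.015 0 0 0;0.006 0.045 -0.003 0.027 0 0 0;0.006 0.06 -0.004 0.037 0 0 0;0.006 0.064 -0.005 0.041 0 0 0;0.006 0.064 -0.005 0.041 0 0 0'
python3 -m inch '0.006 0.006 0 0.0035 0 0 0;0.006 0.012 0 0.007 0 0 0;0.006 0.018 0 0.0105 0 0 0;0.006 0.024 0 0.014 0 0 0;0.006 0.03 0 0.0175 0 0 0;0.006 0.035 0 0.02 0 0 0;0.006 0.037 0 0.0215 0 0 0;0.006 0.037 0 0.0215 0 0 0'
python3 - <<'E'
from plan import *
show();print(tip(st())[0].round(4))
E
python3 -m inch '0.006 0.0026 0 0.0015 0 0 0;0.006 0.0026 0 0.0015 0 0 0'
python3 -m inch '0.006 0.0026 0 0.0015 0 0 0;0.006 0.0026 0 0.0015 0 0 0'
```

```text
t: 17.23
tool_pos: [0.5542, -0.3449, 0.1751]
tcp_rot: [0.282, 0.82, -0.162, 0.471]
contact_force: [-0.3, -0.1, -0.7]
gripper_width: 0.0125
grip_force: 59.3
t: 17.9
tool_pos: [0.5541, -0.3444, 0.133]
tcp_rot: [0.281, 0.82, -0.162, 0.472]
contact_force: [0.2, 0.2, -2.0]
gripper_width: 0.0128
grip_force: 59.3
t 17.9 tcp [ 0.5541 -0.3444  0.133 ] F [ 0.2  0.2 -2. ] w 0.0128 grip 59.3 q [-0.66 -0.61 -1.02  0.12 -0.    0.  ]
tool axes [[-0.397, 0.308, -0.865], [0.614, 0.79, -0.0], [0.683, -0.531, -0.502]]
[ 0.4613 -0.2722  0.0251]
t: 18.07
tool_pos: [0.5548, -0.3449, 0.132]
tcp_rot: [0.281, 0.819, -0.162, 0.473]
contact_force: [0.3, 0.8, -1.8]
gripper_width: 0.0129
grip_force: 59.3
t: 18.23
tool_pos: [0.5547, -0.3448, 0.1288]
tcp_rot: [0.281, 0.819, -0.162, 0.473]
contact_force: [-0.4, 0.3, -1.7]
gripper_width: 0.0126
grip_force: 59.3
```

```bash
python3 -m inch '0.006 0.0026 0 0.0015 0 0 0;0.006 0.0026 0 0.0015 0 0 0'
python3 -m inch '0.006 0.0026 0 0.0015 0 0 0;0.006 0.0026 0 0.0015 0 0 0'
python3 -m inch '0.006 0.0026 0 0.0015 0 0 0;0.006 0.0026 0 0.0015 0 0 0'
python3 -m inch '0.006 0.0026 0 0.0015 0 0 0;0.006 0.0026 0 0.0015 0 0 0'
```

```text
t: 18.4
tool_pos: [0.5545, -0.3447, 0.1254]
tcp_rot: [0.281, 0.819, -0.162, 0.473]
contact_force: [0.3, 0.9, -0.9]
gripper_width: 0.0128
grip_force: 59.3
t: 18.57
tool_pos: [0.5544, -0.3447, 0.1221]
tcp_rot: [0.281, 0.819, -0.162, 0.472]
contact_force: [-0.3, 0.3, -0.2]
gripper_width: 0.0129
grip_force: 59.3
t: 18.73
tool_pos: [0.5544, -0.3446, 0.1191]
tcp_rot: [0.281, 0.819, -0.162, 0.472]
contact_force: [-0.6, -0.3, -1.5]
gripper_width: 0.0125
grip_force: 59.3
t: 18.9
tool_pos: [0.5544, -0.3446, 0.116]
tcp_rot: [0.281, 0.819, -0.162, 0.472]
contact_force: [-0.6, -0.9, -1.4]
gripper_width: 0.0129
grip_force: 59.3
```

```bash
python3 -m inch '0.006 0.002 0 0.001 0 0 0;0.006 0.002 0 0.001 0 0 0'
python3 -m inch '0.006 0.002 0 0.001 0 0 0;0.006 0.002 0 0.001 0 0 0'
python3 -m inch '0.006 0.002 0 0.001 0 0 0;0.006 0.002 0 0.001 0 0 0'
```

```text
t: 19.07
tool_pos: [0.5544, -0.3446, 0.1141]
tcp_rot: [0.281, 0.819, -0.162, 0.473]
contact_force: [-0.2, 0.5, -0.5]
gripper_width: 0.0124
grip_force: 59.3
t: 19.23
tool_pos: [0.5543, -0.3445, 0.1119]
tcp_rot: [0.281, 0.819, -0.162, 0.473]
contact_force: [0.5, -0.8, -0.8]
gripper_width: 0.0127
grip_force: 59.3
t: 19.4
tool_pos: [0.5547, -0.3448, 0.111]
tcp_rot: [0.281, 0.819, -0.162, 0.473]
contact_force: [0.6, -0.5, -0.7]
gripper_width: 0.0129
grip_force: 59.3
```

Floor touch is near tool z 0.112. I'll raise 5 mm, spiral out past the far side, then sweep the near side.

```bash
python3 -m inch '0.006 -0.0043 0 -0.0025 0 0 0;0.006 -0.0047 -0.003 -0.0017 0 0 0;0.006 -0.006 -0.0054 0.0005 0 0 0;0.006 -0.0079 -0.0062 0.0037 0 0 0;0.006 -0.0101 -0.0053 0.0074 0 0 0;0.006 -0.0122 -0.0022 0.011 0 0 0;0.006 -0.0137 0.0028 0.0136 0 0 0;0.006 -0.0144 0.0094 0.0148 0 0 0;0.006 -0.0139 0.0167 0.014 0 0 0;0.006 -0.012 0.0241 0.0106 0 0 0;0.006 -0.0087 0.0306 0.005 0 0 0;0.006 -0.0043 0.035 -0.0025 0 0 0'
python3 -m inch '0.006 0.0045 -0.0012 -0.0078 0 0 0;0.006 0.0088 -0.0047 -0.015 0 0 0;0.006 0.0124 -0.0102 -0.0212 0 0 0;0.006 0.0152 -0.0175 -0.026 0 0 0;0.006 0.0169 -0.0259 -0.029 0 0 0;0.006 0.0175 -0.035 -0.03 0 0 0;0.006 0.0169 -0.0441 -0.029 0 0 0;0.006 0.0152 -0.0525 -0.026 0 0 0;0.006 0.0124 -0.0598 -0.0212 0 0 0;0.006 0.0088 -0.0653 -0.015 0 0 0;0.006 0.0045 -0.0688 -0.0078 0 0 0;0.006 0 -0.07 0 0 0 0'
python3 - <<'E'
from plan import *
print(tip(st())[0].round(4))
f=cams.grab_frame("side")
im=f["pixels"][155:205,275:350].astype(int); hsv=cv2.cvtColor(im.astype(np.uint8),cv2.COLOR_RGB2HSV)
m=((hsv[...,1]>110)&(hsv[...,0]<15)).astype(np.uint8); n,l,s,c=cv2.connectedComponentsWithStats(m); print(m.sum(),[(s[i,4],(c[i]+[275,155]).round(1).tolist()) for i in range(1,n) if s[i,4]>5])
E
```

```text
t: 20.4
tool_pos: [0.577, -0.3172, 0.1183]
tcp_rot: [0.28, 0.818, -0.163, 0.475]
contact_force: [1.8, -9.0, 3.0]
gripper_width: 0.0126
grip_force: 62.1
t: 21.4
tool_pos: [0.5344, -0.3699, 0.115]
tcp_rot: [0.28, 0.82, -0.159, 0.474]
contact_force: [0.4, 4.2, 2.2]
gripper_width: 0.013
grip_force: 60.3
[ 0.4418 -0.2979  0.0069]
183 [(np.int32(35), [302.7, 179.4]), (np.int32(40), [326.2, 184.1]), (np.int32(35), [299.0, 189.2]), (np.int32(73), [316.2, 194.1])]
```

```bash
python3 -m inch '0.006 -0.0045 0.007 0.0078 0 0 0;0.006 -0.0088 0.0099 0.015 0 0 0;0.006 -0.0124 0.0145 0.0212 0 0 0;0.006 -0.0152 0.0205 0.026 0 0 0;0.006 -0.0169 0.0275 0.029 0 0 0;0.006 -0.0175 0.035 0.03 0 0 0;0.006 -0.0169 0.0425 0.029 0 0 0;0.006 -0.0152 0.0495 0.026 0 0 0;0.006 -0.0124 0.0555 0.0212 0 0 0;0.006 -0.0088 0.0601 0.015 0 0 0;0.006 -0.0045 0.063 0.0078 0 0 0;0.006 0 0.064 0 0 0 0'
python3 -m inch '0.006 0.0045 -0.001 -0.0078 0 0 0;0.006 0.0088 -0.0039 -0.015 0 0 0;0.006 0.0124 -0.0085 -0.0212 0 0 0;0.006 0.0152 -0.0145 -0.026 0 0 0;0.006 0.0169 -0.0215 -0.029 0 0 0;0.006 0.0175 -0.029 -0.03 0 0 0;0.006 0.0169 -0.0365 -0.029 0 0 0;0.006 0.0152 -0.0435 -0.026 0 0 0;0.006 0.0124 -0.0495 -0.0212 0 0 0;0.006 0.0088 -0.0541 -0.015 0 0 0;0.006 0.0045 -0.057 -0.0078 0 0 0;0.006 0 -0.058 0 0 0 0'
cat > nuts.py <<'E'
from plan import *
print(tip(st())[0].round(4))
f=cams.grab_frame("side")
im=f["pixels"][150:210,260:365]; hsv=cv2.cvtColor(im,cv2.COLOR_RGB2HSV)
m=((hsv[...,1]>110)&(hsv[...,0]<15)).astype(np.uint8); n,l,s,c=cv2.connectedComponentsWithStats(m); print(m.sum(),[(int(s[i,4]),(c[i]+[260,150]).round(1).tolist()) for i in range(1,n) if s[i,4]>5])
E
python3 nuts.py
```

```text
t: 22.45
tool_pos: [0.5725, -0.322, 0.1181]
tcp_rot: [0.281, 0.818, -0.163, 0.474]
contact_force: [-2.0, -0.3, 0.9]
gripper_width: 0.0128
grip_force: 59.8
t: 23.45
tool_pos: [0.5371, -0.3679, 0.1176]
tcp_rot: [0.281, 0.818, -0.162, 0.474]
contact_force: [-0.9, 1.8, 3.0]
gripper_width: 0.0125
grip_force: 60.3
[ 0.4448 -0.296   0.009 ]
216 [(74, [306.8, 178.0]), (54, [324.3, 186.5]), (10, [360.9, 185.2]), (37, [306.4, 191.9]), (36, [317.4, 194.4])]
```

```bash
python3 -m inch '0.006 -0.0045 0.001 0.0078 0 0 0;0.006 -0.0088 0.0039 0.015 0 0 0;0.006 -0.0124 0.0085 0.0212 0 0 0;0.006 -0.0152 0.0145 0.026 0 0 0;0.006 -0.0169 0.0215 0.029 0 0 0;0.006 -0.0175 0.029 0.03 0 0 0;0.006 -0.0169 0.0365 0.029 0 0 0;0.006 -0.0152 0.0435 0.026 0 0 0;0.006 -0.0124 0.0495 0.0212 0 0 0;0.006 -0.0088 0.0541 0.015 0 0 0;0.006 -0.0045 0.057 0.0078 0 0 0;0.006 0 0.058 0 0 0 0'
python3 -m inch '0.006 0.0045 -0.001 -0.0078 0 0 0;0.006 0.0088 -0.0039 -0.015 0 0 0;0.006 0.0124 -0.0085 -0.0212 0 0 0;0.006 0.0152 -0.0145 -0.026 0 0 0;0.006 0.0169 -0.0215 -0.029 0 0 0;0.006 0.0175 -0.029 -0.03 0 0 0;0.006 0.0169 -0.0365 -0.029 0 0 0;0.006 0.0152 -0.0435 -0.026 0 0 0;0.006 0.0124 -0.0495 -0.0212 0 0 0;0.006 0.0088 -0.0541 -0.015 0 0 0;0.006 0.0045 -0.057 -0.0078 0 0 0;0.006 0 -0.058 0 0 0 0'
python3 -m inch '0.006 -0.0045 0.001 0.0078 0 0 0;0.006 -0.0088 0.0039 0.015 0 0 0;0.006 -0.0124 0.0085 0.0212 0 0 0;0.006 -0.0152 0.0145 0.026 0 0 0;0.006 -0.0169 0.0215 0.029 0 0 0;0.006 -0.0175 0.029 0.03 0 0 0;0.006 -0.0169 0.0365 0.029 0 0 0;0.006 -0.0152 0.0435 0.026 0 0 0;0.006 -0.0124 0.0495 0.0212 0 0 0;0.006 -0.0088 0.0541 0.015 0 0 0;0.006 -0.0045 0.057 0.0078 0 0 0;0.006 0 0.058 0 0 0 0'
python3 nuts.py
```

```text
t: 24.5
tool_pos: [0.574, -0.3221, 0.1209]
tcp_rot: [0.28, 0.817, -0.163, 0.477]
contact_force: [-0.8, -0.9, 5.2]
gripper_width: 0.0127
grip_force: 60.3
t: 25.5
tool_pos: [0.5365, -0.3688, 0.1156]
tcp_rot: [0.281, 0.819, -0.163, 0.473]
contact_force: [-0.0, 0.5, 4.4]
gripper_width: 0.013
grip_force: 60.6
t: 26.5
tool_pos: [0.5723, -0.3206, 0.1161]
tcp_rot: [0.28, 0.819, -0.162, 0.474]
contact_force: [1.1, -0.4, 3.3]
gripper_width: 0.0126
grip_force: 60.2
[ 0.4798 -0.2488  0.0078]
192 [(33, [309.9, 176.7]), (20, [300.8, 180.7]), (89, [320.9, 184.7]), (10, [360.7, 185.3]), (35, [311.7, 195.0])]
```

```bash
python3 -m inch '0.006 0 -0.01 0 0 0 0;0.006 0 -0.02 0 0 0 0;0.006 -0.003 -0.028 -0.002 0 0 0;0.006 -0.01 -0.029 -0.005 0 0 0;0.006 -0.018 -0.029 -0.01 0 0 0;0.006 -0.028 -0.029 -0.016 0 0 0;0.006 -0.04 -0.029 -0.023 0 0 0;0.006 -0.055 -0.029 -0.032 0 0 0;0.006 -0.075 -0.029 -0.043 0 0 0;0.006 -0.095 -0.029 -0.055 0 0 0;0.006 -0.112 -0.029 -0.065 0 0 0;0.006 -0.115 -0.029 -0.067 0 0 0'
python3 -m inch '0.006 0 0 0 0 5 0;0.006 0 0 0 0 11 0;0.006 0 0 0 0 18 0;0.006 0 0 0 0 25 0;0.006 0 0 0 0 32 0;0.006 0 0 0 0 39 0;0.006 0 0 0 0 46 0;0.006 0 0 0 0 52 0;0.006 0 0 0 0 57 0;0.006 0 0 0 0 60 0;0.006 0 0 0 0 60 0'
python3 - <<'E'
from h import *
s=st();M=R.from_quat(s["tcp_rot"]).as_matrix()
Rt=R.from_matrix(np.array([[-.9987,.0515,0],[.0515,.9987,0],[0,0,-1.]]).T)
print("turn to rest (tool)",(R.from_matrix(M).inv()*Rt).as_rotvec(degrees=True).round(1))
show([.5782,.0206,.11])
E
python3 nuts.py
```

```text
t: 27.55
tool_pos: [0.5558, -0.3455, 0.2585]
tcp_rot: [0.28, 0.816, -0.164, 0.478]
contact_force: [0.1, -0.9, 1.6]
gripper_width: 0.0123
grip_force: 60.0
t: 28.47
tool_pos: [0.5556, -0.3461, 0.2424]
tcp_rot: [0.325, 0.946, 0.001, -0.004]
contact_force: [-0.2, -0.5, -3.8]
gripper_width: 0.0126
grip_force: 59.9
turn to rest (tool) [  0.1  -0.4 -34.9]
t 28.47 tcp [ 0.5556 -0.3461  0.2424] F [-0.2 -0.5 -3.8] w 0.0126 grip 59.9 q [-0.66  0.44  0.66  1.79 -0.    0.  ]
tool axes [[-0.789, 0.614, 0.008], [0.614, 0.789, -0.0], [-0.006, 0.005, -1.0]]
shift [0.2063 0.3033 0.1339]
[ 0.4391 -0.2554  0.2885]
242 [(192, [314.3, 182.1]), (11, [361.0, 185.2]), (33, [315.6, 194.9])]
```

Six chestnut areas (about 225 px) are still inside the bowl. Now back above the rest.

```bash
python3 -m inch '0.006 0.008 0.012 0.003 0 0 -2;0.006 0.022 0.033 0.01 0 0 -5;0.006 0.041 0.061 0.02 0 0 -8;0.006 0.061 0.09 0.035 0 0 -11;0.006 0.081 0.119 0.045 0 0 -14;0.006 0.101 0.148 0.055 0 0 -17;0.006 0.121 0.178 0.065 0 0 -20;0.006 0.141 0.208 0.075 0 0 -23;0.006 0.161 0.238 0.085 0 0 -26;0.006 0.18 0.265 0.09 0 0 -29;0.006 0.195 0.287 0.094 0 0 -32;0.006 0.206 0.303 0.096 0 0 -35'
python3 -m inch '0.006 0 0 0 0 0 0;0.006 0 0 0 0 0 0;0.006 0 0 0 0 0 0'
python3 - <<'E'
from h import *
show([.5782,.0206,.0042])
s=st();M=R.from_quat(s["tcp_rot"]).as_matrix();g=s["tool_pos"]-.05*M[:,2]
f=cams.grab_frame("side");t=cams.grab_frame("top")
A=crop(f,220,165,130,75,6); B=crop(t,235,130,130,75,4)
for x in(-.09,.06,.132,.148):
    p=g+x*M[:,0]; print(x,p.round(3),((proj(f,p)-[220,165])*6).round(),((proj(t,p)-[235,130])*4).round()+[0,300])
C=crop(t,120,155,130,75,2)
P=np.zeros((600,780,3),np.uint8);P[:300,:780]=cv2.resize(A,(780,450))[:300]; P[300:,:520]=B; P[300:450,520:780]=C; 
P[450:600,520:780]=crop(f,270,155,87,50,3)[:150,:260] 
cv2.imwrite("pics/v10.png",P)
E
```

```text
t: 29.52
tool_pos: [0.5756, 0.0246, 0.1528]
tcp_rot: [0.022, 1.0, 0.0, 0.001]
contact_force: [-0.0, 0.2, -0.8]
gripper_width: 0.0127
grip_force: 59.9
t: 29.77
tool_pos: [0.5767, 0.021, 0.1534]
tcp_rot: [0.025, 1.0, -0.0, 0.001]
contact_force: [0.6, -0.8, -0.7]
gripper_width: 0.0128
grip_force: 59.9
t 29.77 tcp [0.5767 0.021  0.1534] F [ 0.6 -0.8 -0.7] w 0.0128 grip 59.9 q [-0.08  0.18  0.15  1.54 -0.   -0.03]
tool axes [[-0.999, 0.05, -0.002], [0.05, 0.999, -0.001], [0.002, -0.001, -1.0]]
shift [-0.0011 -0.0002  0.1492]
-0.09 [0.666 0.017 0.204] [ -5. 205.] [252. 296.]
0.06 [0.517 0.024 0.203] [373. 235.] [228. 583.]
0.132 [0.445 0.028 0.203] [557. 250.] [216. 723.]
0.148 [0.429 0.029 0.203] [598. 253.] [214. 755.]
```

View pics/v10.png

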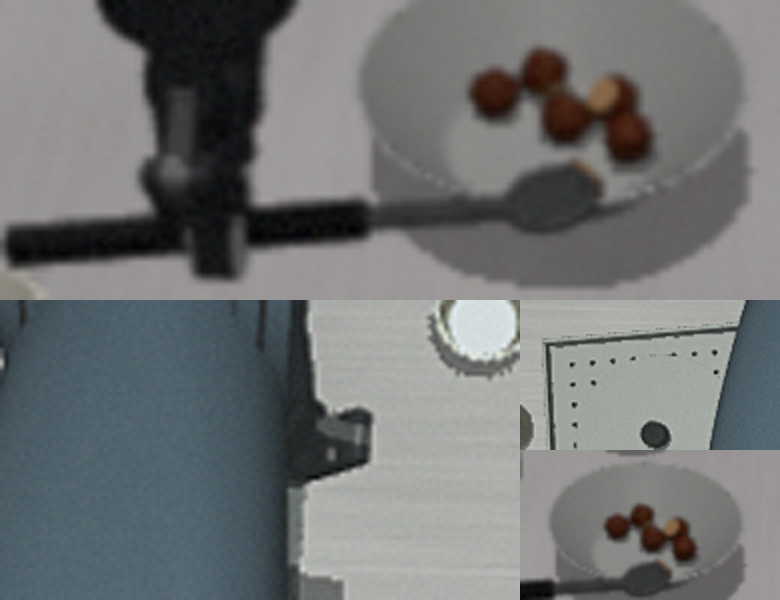

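The side view shows all six chestnuts in the bowl. The spoon has pivoted in the pads, head up: rear end (10,245), handle front (370,218), head (555,198). I'll compute the pitch and level it with the wrist before placing it.

Run:
```python
from h import *
from scipy.optimize import least_squares
s=st();M=R.from_quat(s["tcp_rot"]).as_matrix();f=cams.grab_frame("side")
obs={-.09:(10,245),.06:(370,218),.132:(555,198)}
px={k:np.array([220+u/6,165+v/6]) for k,(u,v) in obs.items()}
def model(p):
    th,dx,dz=p; d=M[:,0]*np.cos(th)+np.array([0,0,1])*np.sin(th)
    g=s["tool_pos"]-.05*M[:,2]+dx*M[:,0]+[0,0,dz]; return [proj(f,g+k*d)-px[k] for k in obs]
r=least_squares(lambda p:np.ravel(model(p)),[0,0,0],x_scale=[.1,.01,.01],diff_step=1e-2)
print("pitch up deg",np.degrees(r.x[0]),"dx,dz mm",r.x[1:]*1000,"res",np.round(r.fun,1))
th=r.x[0]
# grasp pivot offset: after tool rotates by th about TCP, grip point moves
Mr=R.from_rotvec([0,-th,0]).as_matrix(); print("grip in tool shift after rot (mm)",((Mr@[0,0,-.05])-np.array([0,0,-.05]))*1000)
```

```text
pitch up deg 0.0 dx,dz mm [0. 0.] res [-2.7 -6.8  0.3  2.8  0.2  8.5]
grip in tool shift after rot (mm) [0. 0. 0.]
```

Run:
```python
from h import *
from scipy.optimize import minimize
s=st();M=R.from_quat(s["tcp_rot"]).as_matrix();f=cams.grab_frame("side")
obs={-.09:(10,245),.06:(370,218),.132:(555,198)}
px={k:np.array([220+u/6,165+v/6]) for k,(u,v) in obs.items()}
def model(p):
    th,dx,dz=p; d=M[:,0]*np.cos(th)+np.array([0,0,1])*np.sin(th)
    g=s["tool_pos"]-.05*M[:,2]+dx*M[:,0]+[0,0,dz]; return np.ravel([proj(f,g+k*d)-px[k] for k in obs])
r=minimize(lambda p:(model(p/[1,10,10])**2).sum(),[.2,.0,.0],method="Nelder-Mead",options=dict(initial_simplex=[[.2,0,0],[.3,0,0],[.2,.1,0],[.2,0,.1]]))
p=r.x/[1,10,10];print("pitch up deg",np.degrees(p[0]),"dx,dz mm",p[1:]*1000,"res",np.round(model(p),1))
th=p[0];Mr=R.from_rotvec([0,-th,0]).as_matrix(); print("grip shift after rot -th (tool, mm)",((Mr@[0,0,-.05])-np.array([0,0,-.05]))*1000)
```

```text
pitch up deg 12.262816718106473 dx,dz mm [ 1.92965077 -2.43707233] res [ 0.   0.2  0.3 -0.5 -0.2  0.1]
grip shift after rot -th (tool, mm) [10.61981338  0.          1.14081904]
```

```bash
python3 -m inch '0.006 -0.004 0 0 0 -4 0;0.006 -0.008 0 -0.001 0 -9 0;0.006 -0.0117 0 -0.001 0 -12.3 0;0.006 -0.0117 0 -0.001 0 -12.3 0;0.006 -0.0117 0 -0.001 0 -12.3 0'
python3 - <<'E'
from h import *
s=st();M=R.from_quat(s["tcp_rot"]).as_matrix();g=s["tool_pos"]-.05*M[:,2];g0=np.array([.5782,.0206,.0542])
print("pitch",np.degrees(np.arcsin(-M[2,0])),"to go tool",(M.T@(g0-g)).round(4),"world",(g0-g).round(4),"down100",(M.T@[0,0,-.1]).round(4))
f=cams.grab_frame("side"); a=cv2.cvtColor(f["pixels"],cv2.COLOR_RGB2GRAY)
for u in(225,232,240,260,270,278): 
    c=a[185:225,u]; print(u,np.where(c<60)[0][[0,-1]]+185 if (c<60).any() else None, end=' ')
d=M[:,0]+np.array([0,0,1])*np.tan(np.radians(12.3));d/=np.linalg.norm(d)
print([proj(f,g+[0,0,-.0024]+.0019*d+k*d) for k in(-.09,-.05,.03,.06)])
E
```

```text
t: 30.38
tool_pos: [0.5879, 0.0201, 0.1531]
tcp_rot: [0.025, 0.994, -0.003, 0.106]
contact_force: [-0.4, -0.6, -0.8]
gripper_width: 0.0129
grip_force: 59.9
pitch 12.210156353783637 to go tool [ 0.0304 -0.      0.1446] world [ 9.000e-04 -1.000e-04 -1.478e-01] down100 [0.0211 0.     0.0977]
225 [198 203] 232 [199 204] 240 [199 205] 260 [188 206] 270 [202 207] 278 [203 208] [array([219.8, 200.6]), array([236.5, 201.8]), array([270.1, 204.3]), array([282.7, 205.2])]
```

The handle's image slope (0.094) now matches the one it had on the rest (0.098), so it's level. I'll lower it in stages.

```bash
python3 -m inch '0.006 0.001 0 0.008 0 0 0;0.006 0.005 0 0.025 0 0 0;0.006 0.01 0 0.047 0 0 0;0.006 0.015 0 0.07 0 0 0;0.006 0.02 0 0.092 0 0 0;0.006 0.024 0 0.112 0 0 0;0.006 0.027 0 0.125 0 0 0;0.006 0.0285 0 0.132 0 0 0;0.006 0.029 0 0.135 0 0 0;0.006 0.029 0 0.135 0 0 0'
python3 -m inch '0.006 0.0004 0 0.002 0 0 0;0.006 0.0008 0 0.004 0 0 0;0.006 0.0008 0 0.004 0 0 0'
python3 -m inch '0.006 0.0004 0 0.002 0 0 0;0.006 0.0004 0 0.002 0 0 0'
python3 -m inch '0.006 0.0004 0 0.002 0 0 0;0.006 0.0004 0 0.002 0 0 0'
```

```text
t: 31.27
tool_pos: [0.5896, 0.0207, 0.0147]
tcp_rot: [0.025, 0.994, -0.003, 0.106]
contact_force: [-0.2, -0.2, -0.3]
gripper_width: 0.0129
grip_force: 59.9
t: 31.52
tool_pos: [0.5903, 0.0207, 0.0123]
tcp_rot: [0.025, 0.994, -0.003, 0.108]
contact_force: [-0.2, 0.2, -1.0]
gripper_width: 0.0128
grip_force: 59.9
t: 31.68
tool_pos: [0.5897, 0.0207, 0.0096]
tcp_rot: [0.025, 0.994, -0.003, 0.107]
contact_force: [-0.5, 0.2, -1.3]
gripper_width: 0.0132
grip_force: 59.9
t: 31.85
tool_pos: [0.5893, 0.0208, 0.007]
tcp_rot: [0.025, 0.994, -0.003, 0.107]
contact_force: [-0.2, -0.1, -1.4]
gripper_width: 0.0129
grip_force: 59.9
```

```bash
python3 -m inch '0.006 0.0002 0 0.001 0 0 0;0.006 0.0002 0 0.001 0 0 0'
python3 -m inch '0.006 0.0002 0 0.001 0 0 0;0.006 0.0002 0 0.001 0 0 0'
python3 -m inch '0.006 0.0002 0 0.001 0 0 0;0.006 0.0002 0 0.001 0 0 0'
```

```text
t: 32.02
tool_pos: [0.5894, 0.0208, 0.006]
tcp_rot: [0.025, 0.994, -0.003, 0.107]
contact_force: [0.7, 0.3, -0.2]
gripper_width: 0.0128
grip_force: 59.9
t: 32.18
tool_pos: [0.5896, 0.0207, 0.0057]
tcp_rot: [0.025, 0.994, -0.003, 0.107]
contact_force: [-1.7, 0.4, 1.8]
gripper_width: 0.0129
grip_force: 60.5
t: 32.35
tool_pos: [0.5897, 0.0208, 0.0054]
tcp_rot: [0.025, 0.994, -0.003, 0.107]
contact_force: [-3.6, 0.2, 5.8]
gripper_width: 0.0125
grip_force: 61.1
```

```bash
python3 -m inch '0.016 0 0 0 0 0 0;0.02 0 0 0 0 0 0;0.03 0 0 0 0 0 0;0.05 0 0 0 0 0 0;0.0854 0 0 0 0 0 0;0.0854 0 0 0 0 0 0;0.0854 0 0 0 0 0 0;0.0854 0 0 0 0 0 0'
python3 -m inch '0.0854 0 0 -0.008 0 0 0;0.0854 0 0 -0.025 0 0 0;0.0854 0 0 -0.05 0 0 0;0.0854 0 0 -0.08 0 0 0;0.0854 0 0 -0.11 0 0 0;0.0854 0 0 -0.14 0 0 0;0.0854 0 0 -0.17 0 0 0;0.0854 0 0 -0.19 0 0 0'
python3 -m inch '0.0854 -0.02 -0.03 -0.01 0 4 0;0.0854 -0.02 -0.06 -0.02 0 8 0;0.0854 -0.02 -0.1 -0.03 0 12 0;0.0854 -0.02 -0.14 -0.03 0 12 0;0.0854 -0.02 -0.18 -0.03 0 12 0;0.0854 -0.02 -0.22 -0.03 0 12 0;0.0854 -0.02 -0.26 -0.03 0 12 0;0.0854 -0.02 -0.28 -0.03 0 12 0;0.0854 -0.02 -0.28 -0.03 0 12 0'
python3 - <<'E'
from h import *
show()
f=cams.grab_frame("side");t=cams.grab_frame("top")
for n,im,(x,y,w,h) in(("side",f,(215,225,125,60)),("top",t,(265,140,70,130))):
    o=cv2.imread(f"pics/{n}0.png")[y:y+h,x:x+w,::-1].astype(int); d=np.abs(im["pixels"][y:y+h,x:x+w].astype(int)-o).max(2)
    print(n,"changed px",(d>40).sum(),np.argwhere(d>40)[:40:3,::-1].tolist())
g=cv2.cvtColor(t["pixels"],cv2.COLOR_RGB2GRAY)
print([(v,(np.where(g[v,285:315]<62)[0]+285).tolist()) for v in(152,160,168,185,195,208)])
g0=cv2.imread("pics/top0.png",0); print([(v,(np.where(g0[v,285:315]<62)[0]+285).tolist()) for v in(152,160,168,185,195,208)])
a=cv2.cvtColor(f["pixels"],cv2.COLOR_RGB2GRAY);a0=cv2.imread("pics/side0.png",0)
for A in(a0,a): print([(u,(np.where(A[235:262,u]<62)[0]+235).tolist()) for u in(224,230,236,255,265,275)])
E
```

```text
t: 33.02
tool_pos: [0.5896, 0.0207, 0.0041]
tcp_rot: [0.025, 0.994, -0.003, 0.107]
contact_force: [-0.0, 0.0, 0.4]
gripper_width: 0.0851
grip_force: 0.0
t: 33.68
tool_pos: [0.5498, 0.0228, 0.1945]
tcp_rot: [0.025, 0.994, -0.003, 0.11]
contact_force: [1.5, 0.4, 0.4]
gripper_width: 0.0856
grip_force: 0.0
t: 34.43
tool_pos: [0.5474, -0.2626, 0.223]
tcp_rot: [0.028, 1.0, -0.001, 0.002]
contact_force: [-0.7, 0.3, -0.2]
gripper_width: 0.0852
grip_force: 0.0
t 34.43 tcp [ 0.5474 -0.2626  0.223 ] F [-0.7  0.3 -0.2] w 0.0852 grip 0.0 q [-0.56  0.27  0.4   1.69  0.   -0.5 ]
tool axes [[-0.998, 0.056, -0.005], [0.056, 0.998, -0.002], [0.005, -0.002, -1.0]]
side changed px 191 [[118, 0], [121, 0], [124, 0], [122, 1], [122, 2], [124, 3], [15, 16], [14, 17], [21, 17], [10, 18], [33, 18], [37, 18], [10, 19], [38, 19]]
top changed px 269 [[33, 9], [38, 10], [33, 11], [33, 12], [33, 13], [33, 14], [33, 15], [38, 16], [38, 17], [38, 18], [38, 19], [39, 20], [39, 21], [38, 22]]
[(152, [299, 300, 301, 302, 303]), (160, [298, 299, 300, 301, 302, 303]), (168, [297, 298, 299, 301, 302]), (185, [296, 297, 2
[... 197 characters left out ...]
7, 298, 299, 300, 301]), (185, [295, 296, 297, 298, 299, 300]), (195, [294, 295, 296, 297, 298, 299]), (208, [288, 289, 290, 291, 292, 293, 294, 295, 296, 297, 298, 304, 305, 306, 307, 308])]
[(224, []), (230, [243, 244, 245, 246, 247, 248]), (236, [244, 245, 246, 247, 248]), (255, [245, 246, 247, 248, 249, 250, 259, 260, 261]), (265, [246, 247, 248, 249, 250, 251, 260, 261]), (275, [247, 248, 249, 254, 255, 256, 257, 258, 259, 260, 261])]
[(224, []), (230, [242, 243, 244, 245, 246, 247]), (236, [243, 244, 245, 246, 247]), (255, [244, 245, 246, 247, 248, 249, 259, 260]), (265, [245, 246, 247, 248, 249, 250, 259, 260, 261]), (275, [246, 247, 248, 249, 254, 255, 256, 257, 258, 259, 260, 261])]
```

```bash
python3 - <<'E'
from h import *
f=cams.grab_frame("side");t=cams.grab_frame("top")
g=cv2.cvtColor(t["pixels"],cv2.COLOR_RGB2GRAY);g0=cv2.imread("pics/top0.png",0)
for v in(155,168,185,200,208,225,243): print(v,g0[v,288:306],g[v,288:306])
a=cv2.cvtColor(f["pixels"],cv2.COLOR_RGB2GRAY);a0=cv2.imread("pics/side0.png",0)
for u in(230,255,270,300,313): print(u,a0[238:262,u],a[238:262,u])
# cups/jar/shaker/small bowl unchanged? lid in tray
for n,G,G0,bx in(("cupA",g,g0,(278,116,30,30)),("cupB",g,g0,(340,118,32,32)),("cupC",g,g0,(302,234,22,30)),("shaker",g,g0,(198,92,30,36)),("jar",g,g0,(80,196,45,42)),("sbowl",a,a0,(286,122,42,30))):
    x,y,w,h=bx; r=cv2.matchTemplate(G[y-6:y+h+6,x-6:x+w+6],G0[y:y+h,x:x+w],cv2.TM_CCOEFF_NORMED);_,m,_,l=cv2.minMaxLoc(r);print(n,round(m,3),np.array(l)-6)
ys,xs=np.where(g[175:275,140:240]<55); print("dark in tray",len(xs))
c=cv2.HoughCircles(cv2.medianBlur(g[150:300,110:270],3),cv2.HOUGH_GRADIENT,1,50,param1=80,param2=15,minRadius=38,maxRadius=52);print((c+[110,150,0]) if c is not None else c,[proj(t,[.4896,.2819,z]) for z in(.015,.047)])
E
python3 nuts.py
```

```text
155 [156 157 159 158 156 154 158 163 153  71  41  47  54  52  41  82 170 157] [177 180 180 179 179 181 177 180 182 175  95  50  58  65  59  55  97 190]
168 [165 147  57  68  77  78  75 100  41  50  52  52  52  44  67 104  99  98] [192 167  64  78  94  86  87 127 110  54  56  63  64  65  49  65 126 112]
185 [170 160 100 102 103 105  73  40  50  51  51  51  48  72 110 107 105 106] [188 183 114 116 119 120 125 115  45  62  59  65  59  60 101 123 121 121]
200 [156  92 105 108 100  59  51  56  51  54  45  60 112 108 107 102 106 112] [176 107 120 119 123 120  95  53  60  65  63  56  69 131 121 123 119 121]
208 [38 47 48 58 45 49 54 51 58 50 49 67 67 66 64 63 47 50] [41 56 57 66 67 66 53 62 63 64 63 53 66 86 77 72 55 57]
225 [157 157 156 152  97 101 109 113 130 163 155 156 155 156 152 157 153 157] [180 177 179 179 184 171 118 122 113 112 187 178 177 177 176 176 177 178]
243 [111 107 107 106 108 111 109 109 110 104  89  90 111 213 209 204 204 202] [ 91 131 124 127 125 125 127 122 130 124 125 118  93 123 192 233 227 224]
230 [151 149 148 144  87  39  25  24  10  15  61 135 147 147 148 148 150
[... 508 characters left out ...]
  90  90  88  66  54  58]
300 [152 152 153 152 153 152 152 152 153 153 150 137 105  89  62  83 141 151
 151 151 152 150 151 153] [155 154 156 155 155 154 155 154 155 152 132  99  89  63  87 142 154 154
 154 153 154 153 153 153]
313 [152 152 151 151 161 142 135 133 116  81  81  89  89  89  89  90  88  84
  76  81 103  92  89  89] [154 153 154 154 163 146 136 120  85  82  89  90  90  93  91  91  98  84
 143 163 130  96  92  90]
cupA 0.999 [0 0]
cupB 0.999 [0 0]
cupC 0.996 [0 0]
shaker 0.998 [0 0]
jar 0.998 [0 0]
sbowl 0.999 [0 0]
dark in tray 104
None [array([189. , 223.7]), array([185.4, 221.8])]
[ 0.4003 -0.2493  0.268 ]
228 [(185, [314.4, 182.2]), (10, [361.1, 185.0]), (28, [315.6, 195.2])]
```

```bash
python3 -c "
from station import workorder; print(workorder.close_job())"
```

```text
the job is handed in; nothing more can be done
None
```

I handed the job in at about 35 s: the lid is in the tray, the chestnuts were stirred with about three sweeps on each side and all six are still in the bowl, the spoon is back across both forks, and the cups, jar, shaker and small bowl had not moved; hand-in returned no verdict.

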